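Pop open the incubator chamber for the waiting dish

TASK

A culture dish waits on the bench at one side of the two-chamber incubator: open the chamber on that side by gently pressing the ribbed pad at the front edge of its lid all the way down once with the fingertips, so that its push-push latch lets go. Draw the fingers back, let the lid swing up by itself, and watch for two seconds, clear of it, that it stays open. Do not press it shut again, push it back or take hold of it, and leave the other lid, the dish and everything else as they stand.

Things in the scene. Friction and masses are not known exactly. Their poses are not given: they have to be found in the camera images.
- incubator: Off-white bench-top incubator, fixed, 360 mm deep (x) by 420 wide (y). Origin: centre of its underside, on the bench; x points from its sloping front console with display (robot's side) to the rear, y to its left, z up. Deck 140 mm up from x = -70 mm back; low hump to 160 mm behind the lids. Two identical grey metal lids lie on the deck side by side, centred at y = +100 (left) and -100 mm (right).
- left_lid (a joint): Angle of the left lid (rad): about 0 (within 0.01) shut and latched, -0.040 pressed down to its stop (6.5 mm at the pad), 1.1 fully open. 2 to 4 N on the pad moves it down, until it meets the hard stop. The latch lets go once the pad has been pressed 5 mm or more and is let up; the lid then swings up by itself in about 2 s and stays. Pressed shut again, it can latch again.
- right_lid (a joint): Angle of the right lid (rad), just as for the left lid.
- left_latch_pin (a joint): Sideways position (m) of the small steel pin of the left lid's latch, hidden in the slot under the lid's front edge; nothing to touch. About 0 while latched; it jumps to the + side (5 to 11 mm) as the latch lets go and stays there; it runs to the - side (5 to 9 mm) only when the open lid is pressed shut again.
- right_latch_pin (a joint): The same pin of the right lid's latch.
- left_lid_hinge (a point): Middle of the left lid's hinge line, at its rear lower edge, 148 mm above the bench; the axis runs along the incubator's y. The lid is 165 mm deep (hinge to front edge), 180 mm wide and 14 mm thick. Rising, its front edge sweeps up and to the rear, pushing with 1 to 4 N on what is in its way; open, it stands 300 mm above the bench.
- right_lid_hinge (a point): The same point on the right lid, which has the same size.
- left_pad (a point): Ribbed finger pad on the left lid, 26 mm deep (x) by 50 mm wide (y), darker grey, standing 1.5 mm out of the lid, 17 mm behind its front edge, at the middle of its width. The point is the centre of its top face, 164 mm above the bench when shut; it moves with the lid. (The rules call the pad left_lid_c1.)
- right_pad (a point): The same point of the same pad on the right lid (in the rules right_lid_c1).
- dish_center (a point): Centre of the covered culture dish, a flat clear disc 90 mm across and 16 mm high with pale pink medium, loose on the bench about 275 mm to the left or to the right of the incubator's middle (in the incubator's y). The side it stands on is the side of the chamber to open.
- bottle_center (a point): Centre of a round bottle, 60 mm across and 125 mm high, white cap and paper label, loose on the bench on the other side of the incubator. Leave it.
- tube_rack_center (a point): Centre of a white rack of capped tubes, one row of three, 150 mm long (x), 50 mm wide, 115 mm high, loose on the bench on the robot's left. Leave it.
There are look-alikes about, which are no part of the job. Of the things like the part that bears dish_center, leave any that is green or turquoise; of the rest the smaller one is meant.

How it is judged:
On the way, in this order (a step that is already met when the one before it is completed fails the run):
1. the fingers press the pad of the lid on the dish's side down to let go its latch (((y of dish_center in the frame of incubator above 0 m and value of joint left_lid below -0.014 rad and contact force between the fingers and left_lid_c1 above 0.5 N) or (y of dish_center in the frame of incubator below 0 m and value of joint right_lid below -0.014 rad and contact force between the fingers and right_lid_c1 above 0.5 N))).
2. that lid has swung up by itself and stands open, untouched, for 1.5 s (((y of dish_center in the frame of incubator above 0 m and value of joint left_lid above 0.95 rad and contact force between each of the fingers, the arm and left_lid below 0.1 N) or (y of dish_center in the frame of incubator below 0 m and value of joint right_lid above 0.95 rad and contact force between each of the fingers, the arm and right_lid below 0.1 N))), for 1.5 s.
At the end, for the whole second after the job is handed in: The lid on the side where the dish stands is fully open (above 0.95 rad of 1.1) and at rest, the other lid is shut, and the dish, bottle and tube rack are within 12 mm of where they stood (((y of dish_center in the frame of incubator above 0 m and value of joint left_lid above 0.95 rad and velocity of joint left_lid between -0.05 and 0.05 rad/s and value of joint right_lid between -0.012 and 0.02 rad) or (y of dish_center in the frame of incubator below 0 m and value of joint right_lid above 0.95 rad and velocity of joint right_lid between -0.05 and 0.05 rad/s and value of joint left_lid between -0.012 and 0.02 rad)) and distance of each of dish_center, bottle_center, tube_rack_center from where it was at the start of the episode below 0.012 m); the robot touches nothing.
It fails at once if the lid of the other chamber is pressed or opened ((y of dish_center in the frame of incubator above 0 m and (value of joint right_lid below -0.012 rad or value of joint right_lid above 0.02 rad)) or (y of dish_center in the frame of incubator below 0 m and (value of joint left_lid below -0.012 rad or value of joint left_lid above 0.02 rad))).
It fails at once if a lid that has popped is pressed shut again (its latch pin runs back through the closing side of its track) ((value of joint left_lid below 0.03 rad and value of joint left_latch_pin below -0.005 m) or (value of joint right_lid below 0.03 rad and value of joint right_latch_pin below -0.005 m)).
It fails at once if an open lid is pushed back, or taken hold of, pulled or pushed with more than 12 N ((value of joint left_lid above 0.6 rad and (velocity of joint left_lid below -0.25 rad/s or contact force between any of the arm, the fingers and left_lid above 12 N)) or (value of joint right_lid above 0.6 rad and (velocity of joint right_lid below -0.25 rad/s or contact force between any of the arm, the fingers and right_lid above 12 N))).
It fails at once if the incubator is pressed with more than 45 N (contact force between any of the fingers, the arm and incubator above 45 N).
It fails at once if the dish, bottle or tube rack is lifted or shifted by more than 12 mm (distance of any of dish_center, bottle_center, tube_rack_center from where it was at the start of the episode above 0.012 m).
It also fails if it takes over 40 s, if anything falls off the work surface, if the arm or the gripper's body presses on something with over 40 N, if the wrist force passes 120 N, or if a joint passes its speed limit or range.

ROBOT

A 7-joint arm with a two-finger parallel gripper is mounted at the origin on the work surface. World frame = base frame: x ahead of the robot, y to its left, z up, the work surface at z = 0. Lengths are in m, angles in rad, forces in N, time in s.
With the tool pointing down it reaches from about 0.35 to 0.9 m from the base axis. Payload 8.1 kg.
Tool frame: the origin (TCP) lies midway between the tips of the shut fingers; the grasp point (between the pads) lies 19 mm behind it (arm.pinch_z is the distance from the TCP to the grasp point, in m); z points along the fingers, y is the direction in which the jaws open and shut (so a half turn about z gives the same grasp; the last joint's range is limited). The gripper opens to 92 mm and grips with 3 to 60 N. Pads are 19 mm wide; open, the fingers measure 130 mm over their backs; the gripper's body (75 mm by 190 mm) begins 47 mm behind the grasp point.
Start: joints at [1.21, 0.434, 0.025, 1.573, -0.012, 1.134, -0.075], TCP at [0.159, -0.604, 0.189] pointing down, gripper open.
Joint ranges: [-2.62, 2.62], [-0.44, 2.09], [-1.27, 1.32], [0.08, 2.57], [-1.32, 4.46], [0.12, 2], [-2.74, 2.74]. Speed limits (rad/s): [2.22, 2.22, 3.01, 3.01, 3.14, 3.14, 3.14].

INTERFACE

Orientations are given as a unit quaternion [x, y, z, w].
In Python, from workcell import arm, viewer, workorder gives the robot as it stands.
- The arm moves only by the tool arm_command, never from a script. Its argument "rows" is a list of rows, each a list of 3 entries, a list of its own where there are three numbers: the shift along the world's x, y, z in cm, then the turn, a rotation vector about the world's x, y, z in degrees, then the finger opening in cm, from 0 to 9.18. In form: [[[dx, dy, dz], [wx, wy, wz], claw], ...]. A call has 1 to 12 rows; each row shifts and turns the commanded pose from where the row before left it; what a row does not reach is not made up. A row lasts 1/10 s, in which the tool goes at most 50 mm and 8.59 degrees, less where a joint would pass 70% of its speed; a pose out of reach is approached as far as the arm can. A call with a gripper value outside its range is refused whole. The fingers move at their own pace and stop on an object; "force" is the grip in N (left out, the last holds). Time passes only in rows, so rows that do not move let the fingers close. It gives the time, the measured TCP pose, the force and the opening at its end, in the units of the state.
- arm.sense(): the state, without advancing time (a new reading comes with each control period).
- viewer.read_camera(name): name is "scene" or "side" or "wrist"; returns (picture, depth): 480x640x3 uint8, red, green, blue; 480x640 float32, m along the optical axis (not along the pixel's ray), 0 where there is no reading.
- viewer.camera_params(name): a dict with "camera_matrix" (3x3 intrinsics, pixels), "extrinsics" (4x4, takes a point from camera to world coordinates). Camera axes: x right, y down, z forward; pixel columns grow to the right and rows downward; lengths in m; the calibration is good to about 2 mm. A picture is of the moment at which its call begins: read the wrist's pose just before it. camera_params takes no time and is no camera call; for the wrist camera it gives the pose at the moment of the call.
- workorder.hand_in(): hands the job in, once; it reports no verdict.
The state is a dict: "clock": time; "joints": joint angles; "joint_vel": joint speeds; "tau": joint torques, N m; "tool_pos": TCP position; "tcp_rot": TCP orientation; "wrist_force": force on the tool from outside, world axes, zero at the start; "ft_torque": the same for the moment, N m; "grip_width": finger opening in m.
Only numpy, scipy, OpenCV 4.12 (cv2) and the standard library are available. Lean on these libraries where they do the work, as an engineer would, in place of code of your own. Each camera call takes 0.05 s, during which the arm holds its last target. There are 200 camera calls.

## Working session

There is one attempt and no reset: what is moved stays moved. The work goes in short steps, Python scripts to look and compute and a tool call to move; the robot and the scene stay as the last step left them, time stands still between calls to the robot, and variables do not carry over. Pictures are saved under pics/ and viewed, about 8 in all and at most 12, crops included, and the job is handed in when it is done.

Besides the shell and the picture viewer there is one more tool, called after "Emit:" in YAML: its name, and indented under it one key for each argument. arm_command: Moves the arm, as the interface text tells. Its arguments: {"type":"object","properties":{"rows":{"type":"array"},"force":{"type":"number"}},"required":["rows"]}

```bash
mkdir -p pics; ls; python3 - <<'E'
from workcell import arm, viewer, workorder
import cv2,numpy as np
s=arm.sense(); print(s)
for n in("scene","side"):
    p,d=viewer.read_camera(n); cv2.imwrite(f"pics/{n}0.png",p[:,:,::-1]); np.savez(f"{n}0.npz",p=p,d=d,**viewer.camera_params(n))
    print(n,viewer.camera_params(n))
E
```

```text
pics
{'clock': 0.0, 'joints': array([ 1.21039771,  0.43522884,  0.02497651,  1.57410757, -0.01157005,
        1.1340303 , -0.07509259]), 'joint_vel': array([-3.79003263e-05, -6.60870489e-05,  1.07722405e-03, -1.13422212e-03,
        3.48297112e-05,  8.12158695e-04,  4.02084586e-04]), 'tau': array([-6.41357528e-04, -6.67850661e+01,  9.84807909e-01, -3.14467871e+01,
       -6.05798140e-02,  4.29831748e-02,  1.67193812e-04]), 'tool_pos': array([ 0.1591194 , -0.60379384,  0.18793741]), 'tcp_rot': array([ 9.91707058e-01,  1.28516327e-01, -1.91286425e-04, -7.92083636e-04]), 'wrist_force': array([ 0.30599255, -0.15666279, -0.22092638]), 'ft_torque': array([-0.02675945,  0.05687652, -0.00929261]), 'grip_width': 0.09182301540140712}
scene {'camera_matrix': array([[474.21914844,   0.        , 316.77821072],
       [  0.        , 474.21914844, 242.52812886],
       [  0.        ,   0.        ,   1.        ]]), 'extrinsics': array([[-2.52616819e-01,  7.69793174e-01, -5.86176776e-01,
         1.26589843e+00],
       [ 9.67566334e-01,  2.01208447e-01, -1.52743411e-01,
         2.55879775e-01],
       [ 3.62884324e-04, -6.05750469e-01, -7.95654597e-01,
         9.21597717e-01],
       [ 0.00000000e+00,  0.00000000e+00,  0.00000000e+00,
         1.00000000e+00]])}
side {'camera_matrix': array([[509.86894701,   0.        , 308.88043688],
       [  0.        , 509.86894701, 244.10965909],
       [  0.        ,   0.        ,   1.        ]]), 'extrinsics': array([[-9.93829892e-01, -8.17644359e-02,  7.49447924e-02,
         5.50569929e-01],
       [-1.10914276e-01,  7.30128802e-01, -6.74247696e-01,
         8.69281123e-01],
       [ 4.10130945e-04, -6.78399962e-01, -7.34692672e-01,
         9.57177391e-01],
       [ 0.00000000e+00,  0.00000000e+00,  0.00000000e+00,
         1.00000000e+00]])}
```

View pics/scene0.png

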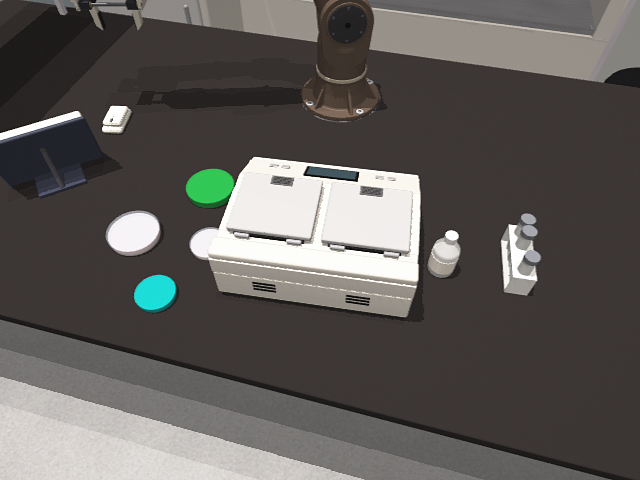

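View pics/side0.png

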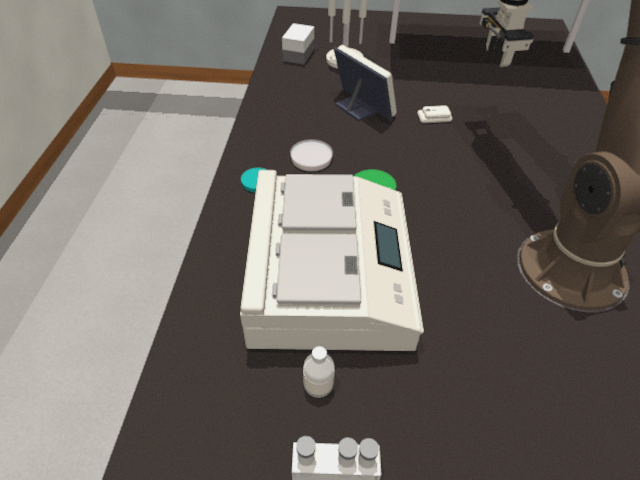

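The scene view (seen from the far side) shows four dish-like discs, all on the robot's right (-y). They are green (210,187), turquoise (155,293), a large pale one (134,232) and a small pale one (208,243). The bottle (445,255) is on the left. So the right lid is the target, with its pad at scene (282,181) and side (348,199). Next I measure both pads from the two views.

```bash
cat > h.py <<'E'
import numpy as np, cv2
def ray(c,u,v):
    K,E=c['camera_matrix'],c['extrinsics']; d=E[:3,:3]@np.linalg.inv(K)@[u,v,1.]; return E[:3,3],d/np.linalg.norm(d)
def onz(c,u,v,z):
    o,d=ray(c,u,v); return o+d*(z-o[2])/d[2]
def tri(a,pa,b,pb):
    o1,d1=ray(a,*pa);o2,d2=ray(b,*pb)
    t=np.linalg.lstsq(np.c_[d1,-d2],o2-o1,rcond=None)[0]
    p,q=o1+t[0]*d1,o2+t[1]*d2; return (p+q)/2,np.linalg.norm(p-q)
def blob(p,box,lo,hi):
    x0,y0,x1,y1=box; g=p[y0:y1,x0:x1].mean(2); m=((g>lo)&(g<hi)).astype(np.uint8)
    n,l,s,c=cv2.connectedComponentsWithStats(m); i=1+np.argmax(s[1:,4]); return c[i]+[x0,y0],s[i]
E
python3 - <<'E'
from h import *
S,D=np.load('scene0.npz'),np.load('side0.npz')
for n,a,b in(("right",(266,172,300,189),(335,186,361,212)),("left",(355,182,388,199),(337,250,364,280))):
    pa,sa=blob(S['p'],a,60,150); pb,sb=blob(D['p'],b,40,140)
    print(n,pa,sa,pb,sb,tri(S,pa,D,pb), onz(S,*pa,.164),onz(D,*pb,.164))
for nm,uv in (("big",(134,232)),("small",(208,243)),("green",(210,187))): print(nm,onz(S,*uv,.016))
for nm,uv in (("big",(311,155)),): print(nm,onz(D,*uv,.016))
a=cv2.resize(S['p'][160:280,180:340,::-1],None,fx=4,fy=4,interpolation=2)
b=cv2.resize(D['p'][150:330,230:430,::-1],None,fx=3,fy=3)
cv2.imwrite('pics/cropS.png',a)
E
```

```text
right [282.         180.64606742] [  5   4  23  10 178] [347.26428571 198.58571429] [  7   6  11  14 140] (array([ 0.55964521, -0.00865584,  0.16489437]), np.float64(0.0014697779824202487)) [ 0.55960743 -0.00836656  0.164     ] [ 0.55931004 -0.01061285  0.164     ]
left [371.32978723 191.09042553] [  5   4  23  11 188] [350.57075472 264.62735849] [  8   6  13  18 212] (array([0.54087569, 0.1899033 , 0.16484519]), np.float64(0.0011147639010520422)) [0.54065697 0.1902152  0.164     ] [0.54056856 0.18855274 0.164     ]
big [ 0.68029749 -0.35777822  0.016     ]
small [ 0.66606624 -0.16998679  0.016     ]
green [ 0.49195689 -0.23660578  0.016     ]
big [ 0.6805712  -0.35630841  0.016     ]
```

View pics/cropS.png

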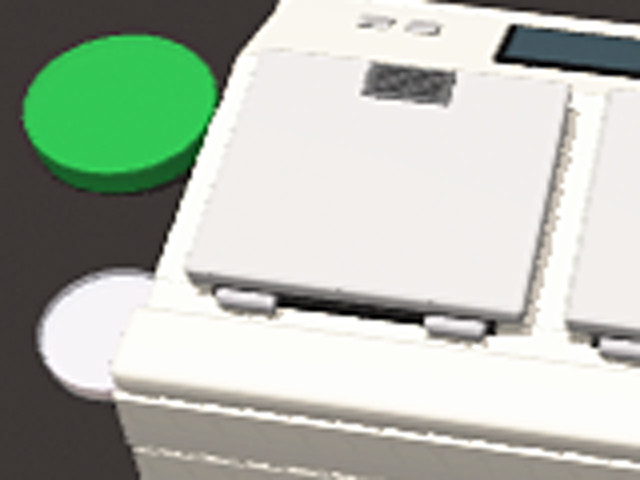

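The crop shows the right lid's ribbed pad clearly at its front edge. Both pads triangulate to z≈0.1648, and they are 199.4 mm apart, so the incubator yaw is about +5.4°. I'll lift, close the fingers and travel over.

Emit:
arm_command:
  rows:
    - [[0,0,4],[0,0,0],0]
    - [[0,0,4],[0,0,0],0]
    - [[0,0,4],[0,0,0],0]
    - [[0,0,4],[0,0,0],0]
    - [[2.2,3.3,0],[0,0,-1],0]
    - [[2.2,3.3,0],[0,0,-1],0]
    - [[2.2,3.3,0],[0,0,-1],0]
    - [[2.2,3.3,0],[0,0,-1],0]
    - [[2.2,3.3,0],[0,0,-1],0]
    - [[2.2,3.3,0],[0,0,-1],0]
    - [[2.2,3.3,0],[0,0,-1],0]
    - [[2.2,3.3,0],[0,0,-1],0]
  force: 20

```text
clock: 1.3
tool_pos: [0.3358, -0.3387, 0.3485]
tcp_rot: [0.998, 0.059, -0.0, -0.0]
wrist_force: [0.2, 0.8, -0.1]
grip_width: 0.0021
```

Emit:
arm_command:
  rows:
    - [[2.2,3.3,0],[0,0,-1],0]
    - [[2.2,3.3,0],[0,0,-0.4],0]
    - [[2.2,3.3,0],[0,0,0],0]
    - [[2.2,3.3,0],[0,0,0],0]
    - [[2.2,3.3,0],[0,0,0],0]
    - [[2.2,3.3,0],[0,0,0],0]
    - [[0,0,0],[0,0,0],0]
    - [[0,0,0],[0,0,0],0]

```text
clock: 2.1
tool_pos: [0.4673, -0.1418, 0.3483]
tcp_rot: [0.999, 0.048, -0.0, -0.0]
wrist_force: [-0.3, -0.8, -0.2]
grip_width: 0.0003
```

Emit:
arm_command:
  rows:
    - [[2.3,3.3,0],[0,0,0],0]
    - [[2.3,3.3,0],[0,0,0],0]
    - [[2.3,3.3,0],[0,0,0],0]
    - [[2.3,3.3,0],[0,0,0],0]
    - [[0,0,-4],[0,0,0],0]
    - [[0,0,-4],[0,0,0],0]
    - [[0,0,-4],[0,0,0],0]
    - [[0,0,0],[0,0,0],0]
    - [[0,0,0],[0,0,0],0]

```text
clock: 3.0
tool_pos: [0.5592, -0.0118, 0.2294]
tcp_rot: [0.999, 0.046, -0.0, 0.0]
wrist_force: [-0.5, 0.5, 1.0]
grip_width: 0.0002
```

```bash
python3 - <<'E'
from workcell import arm, viewer
from h import *
s=arm.sense(); print(s['tool_pos'],s['wrist_force'])
c=viewer.camera_params("wrist"); p,d=viewer.read_camera("wrist"); cv2.imwrite("pics/w1.png",p[:,:,::-1]); np.savez("w1.npz",p=p,d=d,**c)
E=c['extrinsics'];K=c['camera_matrix'];print(E)
for P in ([.5596,-.0095,.1645],s['tool_pos']):
    q=K@(E[:3,:3].T@(np.array(P)-E[:3,3])); print(q[:2]/q[2],q[2])
p,d=viewer.read_camera("side"); cv2.imwrite("pics/s1.png",cv2.resize(p[60:330,190:450,::-1],None,fx=2.2,fy=2.2))
E
```

```text
[ 0.55916192 -0.01175833  0.2293557 ] [-0.45658225  0.46232872  1.00788628]
[[ 0.09020266 -0.95878471 -0.26943526  0.63206504]
 [-0.99592233 -0.08643589 -0.02583712 -0.00552539]
 [ 0.00148336  0.27066717 -0.96267185  0.4269488 ]
 [ 0.          0.          0.          1.        ]]
[312.02961977 240.49015546] 0.272279405438806
[315.24126395 275.80185881] 0.2100210281229296
```

View pics/w1.png

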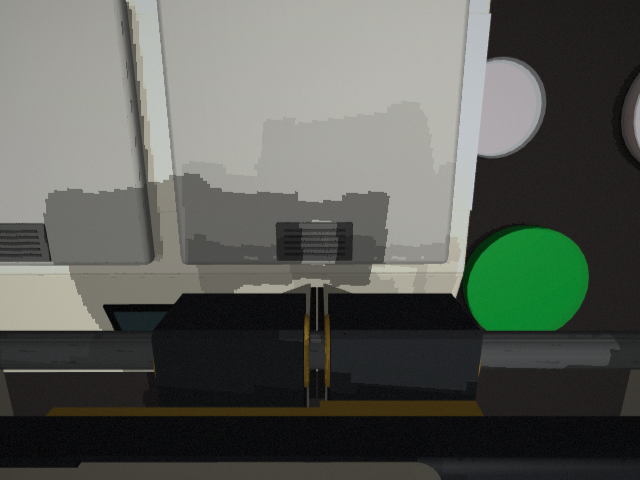

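View pics/s1.png

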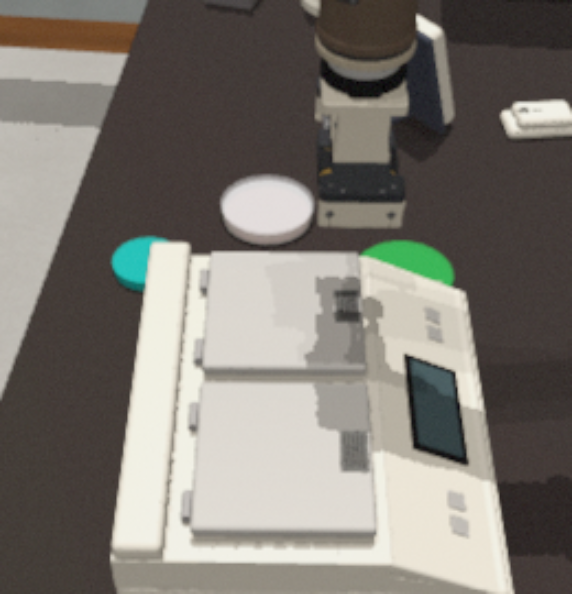

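The wrist view shows the pad at (314,241), and my estimate projects to (312,240.5), so they agree within 1.5 mm. The fingers are shut above it. The side view (pad crop at 345,304) makes the fingertip height hard to read, so I check the projection.

```bash
python3 - <<'E'
from h import *
D=np.load('side0.npz');E=D['extrinsics'];K=D['camera_matrix']
for z in(.165,.229,.249,.295,.35):
    q=K@(E[:3,:3].T@(np.array([.559,-.0118,z])-E[:3,3])); q=q/q[2]; print(z,q[:2],(q[:2]-[190,60])*2.2)
w=np.load('w1.npz')['d']; print(w[300,300:336:3],w[345,300:336:3],w[241,315],w[320,230],w[285:310:4,317],w[285:310:4,311])
E
```

```text
0.165 [347.4536438  197.92881645] [346.39801635 303.44339619]
0.229 [349.07100413 176.41067926] [349.95620908 256.10349438]
0.249 [349.60440424 169.31406843] [351.12968934 240.49095056]
0.295 [350.88624524 152.2598414 ] [353.94973952 202.97165109]
0.35 [352.52815198 130.41512697] [357.56193436 154.91327934]
[0.0890622  0.09048722 0.15296699 0.15232995 0.15687525 0.15554741
 0.15695362 0.15616986 0.15122761 0.15241387 0.08975922 0.09033573] [0.07654264 0.07781231 0.07987742 0.08418058 0.08460771 0.08416159
 0.08488857 0.08391081 0.08344071 0.08182898 0.07844369 0.07638655] 0.2684832 0.0814002 [0.3111589  0.31317872 0.3155992  0.3172237  0.32195395 0.32491705
 0.32676327] [0.30953988 0.16670237 0.16359948 0.1599604  0.15631337 0.1514887
 0.14883442]
```

```bash
python3 - <<'E'
from workcell import arm, viewer
from h import *
a,_=viewer.read_camera("side"); b,_=viewer.read_camera("scene")
for n,p in(("side",a),("scene",b)):
    c=viewer.camera_params(n);E=c['extrinsics'];K=c['camera_matrix']
    q=K@(E[:3,:3].T@(arm.sense()['tool_pos']-E[:3,3])); q=q/q[2]; print(n,q)
    u,v=int(q[0]),int(q[1]); k=p[max(v-100,0):v+40,u-70:u+70,::-1]; k=cv2.resize(k,(400,400),interpolation=cv2.INTER_NEAREST)
    cv2.drawMarker(k,(200,int((v-max(v-100,0))/(v+40-max(v-100,0))*400)),(0,0,255),0,15)
    if n=="side": L=k
cv2.imwrite("pics/z.png",np.hstack([L,k]))
E
```

```text
side [348.3493924  175.99774785   1.        ]
scene [279.02986543 158.31429514   1.        ]
```

View pics/z.png

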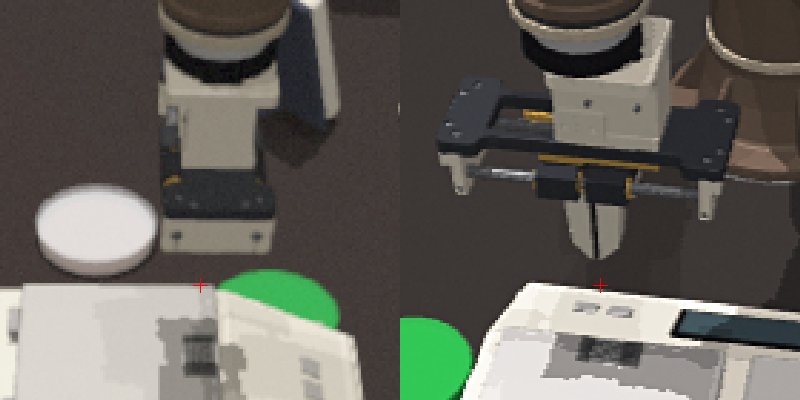

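The visible fingertips appear above the projected TCP: in the scene crop the tips are at (597,258) and the TCP mark is at (600,285). I triangulate the tip before descending.

```bash
python3 - <<'E'
from workcell import arm, viewer
from h import *
s=arm.sense();print(s['clock'],s['tool_pos'],s['grip_width'])
W=dict(np.load('w1.npz')); S=viewer.camera_params("scene")
p,d=viewer.read_camera("scene")
K,E=S['camera_matrix'],S['extrinsics']
def pt(K,E,u,v,z): return E[:3,:3]@(np.linalg.inv(K)@[u,v,1.]*z)+E[:3,3]
u=209+197*.35;v=58+258*.35
print(u,v,d[int(v)-3:int(v)+3,int(u)-2:int(u)+2])
for dv in(-8,-5,-3,-2,-1): print(pt(K,E,u,v+dv,d[int(v+dv),int(u-2)]))
print("wrist")
for v in(287,289,293,297,305): print(v,[pt(W['camera_matrix'],W['extrinsics'],u,v,W['d'][v,u]).round(4) for u in (311,323)])
print(tri(W,(317,286),S,(u,58+258*.35)))
E
```

```text
3.2 [ 0.56064387 -0.0105525   0.23105452] 0.00030566002173892774
277.95 148.3 [[0.9611303  0.96563774 0.964712   0.96121407]
 [0.96515197 0.9636561  0.96850497 0.9657025 ]
 [0.9659338  0.96833473 0.97200704 0.97090757]
 [1.3684525  1.3650328  1.3645582  1.3620871 ]
 [1.3646488  1.3610321  1.3605839  1.367332  ]
 [1.3558977  1.3618829  1.3594651  1.3687404 ]]
[ 0.57063708 -0.00584263  0.28939199]
[ 0.57062643 -0.00638281  0.28147783]
[ 0.57069173 -0.00671961  0.27620967]
[ 0.5693495  -0.00740889  0.27227633]
[ 0.57035324 -0.00721233  0.27051649]
wrist
287 [array([ 0.5686, -0.0092,  0.2685]), array([ 0.5709, -0.0139,  0.2733])]
289 [array([ 0.569 , -0.0092,  0.2715]), array([ 0.5709, -0.0138,  0.2752])]
293 [array([ 0.5686, -0.0093,  0.2749]), array([ 0.5697, -0.0139,  0.2765])]
297 [array([ 0.5685, -0.0093,  0.2787]), array([ 0.5689, -0.014 ,  0.2784])]
305 [array([ 0.5691, -0.0094,  0.2873]), array([ 0.5694, -0.0138,  0.2872])]
(array([ 0.56628364, -0.01053237,  0.2630701 ]), np.float64(0.0030501390695324726))
```

The wrist depth and the scene depth both put the visible tip at z≈0.268, about 38 mm above the reported TCP, and laterally centred over the pad. Contact could therefore come near TCP z 0.165 or near 0.127. I'll descend in small steps guided by wrist force and treat both as possible.

Emit:
arm_command:
  rows:
    - [[0,0,-3],[0,0,0],0]
    - [[0,0,-1.5],[0,0,0],0]
    - [[0,0,-0.6],[0,0,0],0]
    - [[0,0,-0.2],[0,0,0],0]
    - [[0,0,0],[0,0,0],0]
    - [[0,0,0],[0,0,0],0]

```text
clock: 3.85
tool_pos: [0.56, -0.0103, 0.1768]
tcp_rot: [0.999, 0.047, 0.001, 0.0]
wrist_force: [-0.8, 0.1, 0.4]
grip_width: 0.0005
```

Emit:
arm_command:
  rows:
    - [[0,0,-0.2],[0,0,0],0]
    - [[0,0,-0.2],[0,0,0],0]
    - [[0,0,-0.2],[0,0,0],0]
    - [[0,0,-0.2],[0,0,0],0]
    - [[0,0,0],[0,0,0],0]

```text
clock: 4.35
tool_pos: [0.5591, -0.0104, 0.1674]
tcp_rot: [0.999, 0.047, -0.0, 0.0]
wrist_force: [-0.1, -1.4, -0.2]
grip_width: 0.0004
```

Emit:
arm_command:
  rows:
    - [[0,0,-0.2],[0,0,0],0]
    - [[0,0,-0.2],[0,0,0],0]
    - [[0,0,0],[0,0,0],0]

```text
clock: 4.65
tool_pos: [0.5591, -0.0104, 0.1634]
tcp_rot: [0.999, 0.047, -0.0, 0.0]
wrist_force: [-0.6, -0.4, 0.7]
grip_width: 0.0004
```

```bash
python3 - <<'E'
from workcell import arm, viewer
from h import *
s=arm.sense();print(s['clock'],s['tool_pos'],s['wrist_force'])
S=viewer.camera_params("scene");p,d=viewer.read_camera("scene");K,E=S['camera_matrix'],S['extrinsics']
v,u=np.mgrid[130:200,260:300]; z=d[130:200,260:300]
P=(np.linalg.inv(K)@np.stack([u*z,v*z,z]).reshape(3,-1)).T@E[:3,:3].T+E[:3,3]
m=(abs(P[:,0]-.562)<.02)&(abs(P[:,1]+.01)<.012)
h=np.histogram(P[m,2],bins=np.arange(.15,.26,.005));print(*zip(h[1].round(3),h[0]))
cv2.imwrite("pics/z2.png",cv2.resize(p[100:220,220:340,::-1],(480,480),interpolation=cv2.INTER_NEAREST))
E
```

```text
4.65 [ 0.55913104 -0.01040228  0.16341981] [-0.55427058 -0.44862867  0.7471174 ]
(np.float64(0.15), np.int64(0)) (np.float64(0.155), np.int64(11)) (np.float64(0.16), np.int64(100)) (np.float64(0.165), np.int64(27)) (np.float64(0.17), np.int64(0)) (np.float64(0.175), np.int64(0)) (np.float64(0.18), np.int64(0)) (np.float64(0.185), np.int64(0)) (np.float64(0.19), np.int64(0)) (np.float64(0.195), np.int64(0)) (np.float64(0.2), np.int64(8)) (np.float64(0.205), np.int64(19)) (np.float64(0.21), np.int64(17)) (np.float64(0.215), np.int64(17)) (np.float64(0.22), np.int64(19)) (np.float64(0.225), np.int64(17)) (np.float64(0.23), np.int64(21)) (np.float64(0.235), np.int64(23)) (np.float64(0.24), np.int64(16)) (np.float64(0.245), np.int64(10)) (np.float64(0.25), np.int64(3)) (np.float64(0.255), np.int64(1))
```

View pics/z2.png

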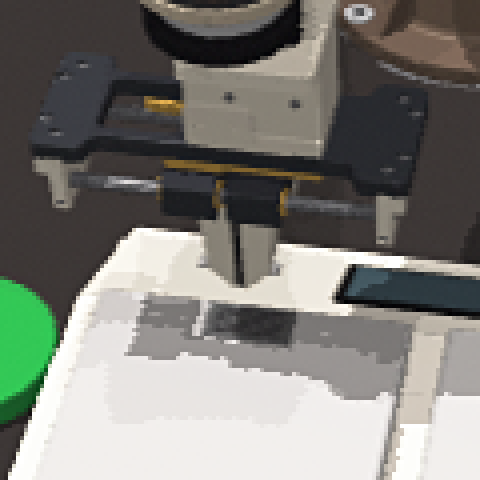

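The picture shows the fingertips (crop 238,285) still about 38 mm above the lid (tip z≈0.20), and there's no contact force. The real tips end 38 mm short of the reported TCP, so contact should come near TCP z≈0.127. Continuing down.

Emit:
arm_command:
  rows:
    - [[0,0,-1.2],[0,0,0],0]
    - [[0,0,-1.0],[0,0,0],0]
    - [[0,0,-0.6],[0,0,0],0]
    - [[0,0,-0.3],[0,0,0],0]
    - [[0,0,-0.2],[0,0,0],0]
    - [[0,0,0],[0,0,0],0]
    - [[0,0,0],[0,0,0],0]

```text
clock: 5.4
tool_pos: [0.5595, -0.0103, 0.131]
tcp_rot: [0.999, 0.047, 0.0, 0.0]
wrist_force: [0.5, 0.3, 0.1]
grip_width: 0.0005
```

Emit:
arm_command:
  rows:
    - [[0,0,-0.1],[0,0,0],0]
    - [[0,0,-0.1],[0,0,0],0]
    - [[0,0,0],[0,0,0],0]
    - [[0,0,0],[0,0,0],0]

```text
clock: 5.8
tool_pos: [0.5593, -0.0104, 0.1288]
tcp_rot: [0.999, 0.047, 0.0, 0.0]
wrist_force: [0.1, -1.1, -0.2]
grip_width: 0.0008
```

Emit:
arm_command:
  rows:
    - [[0,0,-0.1],[0,0,0],0]
    - [[0,0,-0.1],[0,0,0],0]
    - [[0,0,0],[0,0,0],0]
    - [[0,0,0],[0,0,0],0]

```text
clock: 6.2
tool_pos: [0.5593, -0.0103, 0.1267]
tcp_rot: [0.999, 0.047, 0.0, 0.0]
wrist_force: [-0.3, -0.8, 0.5]
grip_width: 0.0007
```

Emit:
arm_command:
  rows:
    - [[0,0,-0.1],[0,0,0],0]
    - [[0,0,-0.1],[0,0,0],0]
    - [[0,0,0],[0,0,0],0]
    - [[0,0,0],[0,0,0],0]

```text
clock: 6.6
tool_pos: [0.5592, -0.0104, 0.1248]
tcp_rot: [0.999, 0.047, -0.0, 0.0]
wrist_force: [-3.1, 0.3, 4.0]
grip_width: 0.0008
```

Emit:
arm_command:
  rows:
    - [[0,0,-0.1],[0,0,0],0]
    - [[0,0,-0.1],[0,0,0],0]
    - [[0,0,0],[0,0,0],0]

```text
clock: 6.9
tool_pos: [0.559, -0.0104, 0.1225]
tcp_rot: [0.999, 0.047, -0.0, 0.0]
wrist_force: [-3.8, -0.3, 3.8]
grip_width: 0.0007
```

Contact came at about TCP z 0.126. At 4 N the pad is moving down; I press on towards the stop.

Emit:
arm_command:
  rows:
    - [[0,0,-0.1],[0,0,0],0]
    - [[0,0,-0.1],[0,0,0],0]
    - [[0,0,0],[0,0,0],0]

```text
clock: 7.2
tool_pos: [0.5592, -0.0104, 0.1206]
tcp_rot: [0.999, 0.047, -0.0, 0.0]
wrist_force: [-3.1, 0.2, 4.4]
grip_width: 0.0004
```

Emit:
arm_command:
  rows:
    - [[0,0,-0.1],[0,0,0],0]
    - [[0,0,0],[0,0,0],0]

```text
clock: 7.4
tool_pos: [0.5593, -0.0104, 0.1201]
tcp_rot: [0.999, 0.047, 0.0, 0.0]
wrist_force: [-5.2, -0.4, 8.1]
grip_width: 0.0001
```

Emit:
arm_command:
  rows:
    - [[0,0,-0.05],[0,0,0],0]
    - [[0,0,0],[0,0,0],0]

```text
clock: 7.6
tool_pos: [0.5593, -0.0104, 0.12]
tcp_rot: [0.999, 0.047, 0.0, 0.0]
wrist_force: [-6.2, -0.3, 12.9]
grip_width: 0.0005
```

The force has risen to 13 N with no further travel, so this is the hard stop. Now I retreat up and back.

Emit:
arm_command:
  rows:
    - [[0,0,1.5],[0,0,0],0]
    - [[-2,0,3],[0,0,0],0]
    - [[-4,0,2],[0,0,0],0]
    - [[-4,0,2],[0,0,0],0]
    - [[-4,0,2],[0,0,0],0]
    - [[-3,0,2],[0,0,0],0]
    - [[0,0,4],[0,0,0],0]
    - [[0,0,4],[0,0,0],0]
    - [[0,0,0],[0,0,0],0]

```text
clock: 8.5
tool_pos: [0.3923, -0.0101, 0.3291]
tcp_rot: [0.999, 0.047, 0.005, 0.001]
wrist_force: [2.1, -0.4, 0.3]
grip_width: 0.0007
```

Emit:
arm_command:
  rows:
    - [[0,0,0],[0,0,0],0]
    - [[0,0,0],[0,0,0],0]
    - [[0,0,0],[0,0,0],0]
    - [[0,0,0],[0,0,0],0]
    - [[0,0,0],[0,0,0],0]
    - [[0,0,0],[0,0,0],0]
    - [[0,0,0],[0,0,0],0]
    - [[0,0,0],[0,0,0],0]
    - [[0,0,0],[0,0,0],0]
    - [[0,0,0],[0,0,0],0]
    - [[0,0,0],[0,0,0],0]
    - [[0,0,0],[0,0,0],0]

```text
clock: 9.7
tool_pos: [0.3893, -0.0104, 0.3243]
tcp_rot: [0.999, 0.047, 0.0, 0.0]
wrist_force: [0.1, 0.1, 0.9]
grip_width: 0.0005
```

```bash
cat > look.py <<'E'
import sys
from workcell import arm, viewer
from h import *
s=arm.sense();print(s['clock'],s['tool_pos'],s['wrist_force'])
a,_=viewer.read_camera("side");b,_=viewer.read_camera("scene")
np.savez(sys.argv[1]+'.npz',a=a,b=b)
cv2.imwrite(f"pics/{sys.argv[1]}.png",cv2.resize(np.hstack([a,b])[:,:,::-1],(800,300),interpolation=cv2.INTER_AREA))
E
python3 look.py o1
```

```text
9.7 [ 0.38931866 -0.01038059  0.32425297] [0.07681563 0.05259445 0.86906946]
```

View pics/o1.png

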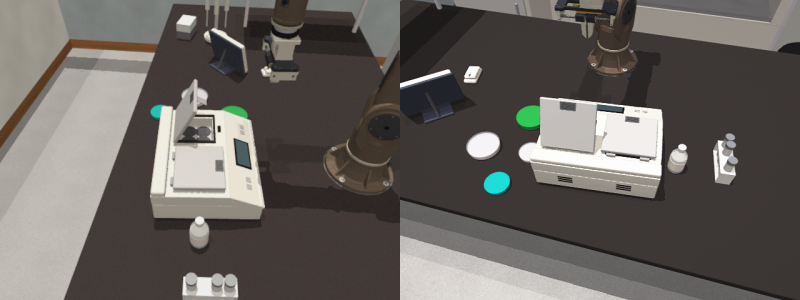

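The right lid has swung up (side 187,112; scene 568,125), the left lid is shut and nothing else has moved. The arm is clear, so I watch for over 2 s more.

Emit:
arm_command:
  rows:
    - [[0,0,0],[0,0,0],0]
    - [[0,0,0],[0,0,0],0]
    - [[0,0,0],[0,0,0],0]
    - [[0,0,0],[0,0,0],0]
    - [[0,0,0],[0,0,0],0]
    - [[0,0,0],[0,0,0],0]
    - [[0,0,0],[0,0,0],0]
    - [[0,0,0],[0,0,0],0]
    - [[0,0,0],[0,0,0],0]
    - [[0,0,0],[0,0,0],0]
    - [[0,0,0],[0,0,0],0]
    - [[0,0,0],[0,0,0],0]

```text
clock: 11.0
tool_pos: [0.3893, -0.0104, 0.3242]
tcp_rot: [0.999, 0.047, -0.0, 0.0]
wrist_force: [0.7, 1.4, -0.3]
grip_width: 0.0006
```

```bash
python3 look.py o2
```

```text
11.0 [ 0.38929067 -0.01036976  0.32423223] [ 0.69742337  1.35428177 -0.26363833]
```

Emit:
arm_command:
  rows:
    - [[0,0,0],[0,0,0],0]
    - [[0,0,0],[0,0,0],0]
    - [[0,0,0],[0,0,0],0]
    - [[0,0,0],[0,0,0],0]
    - [[0,0,0],[0,0,0],0]
    - [[0,0,0],[0,0,0],0]
    - [[0,0,0],[0,0,0],0]
    - [[0,0,0],[0,0,0],0]
    - [[0,0,0],[0,0,0],0]
    - [[0,0,0],[0,0,0],0]
    - [[0,0,0],[0,0,0],0]
    - [[0,0,0],[0,0,0],0]

```text
clock: 12.3
tool_pos: [0.3893, -0.0104, 0.3243]
tcp_rot: [0.999, 0.047, 0.0, 0.0]
wrist_force: [-0.6, -0.0, -0.2]
grip_width: 0.0008
```

```bash
python3 look.py o3; python3 - <<'E'
from h import *
from workcell import viewer
A,B,C=(np.load(f'o{i}.npz') for i in(1,2,3)); S0=np.load('scene0.npz')['p']
for n in'ab':
    for X,Y in((A,B),(B,C)): print(n,(np.abs(X[n].astype(int)-Y[n]).max(2)>60).sum())
d=(np.abs(C['b'].astype(int)-S0).max(2)>60)
for nm,(x0,y0,x1,y1) in dict(dish=(185,225,215,262),bottle=(428,230,462,278),rack=(498,212,542,295),leftlid=(335,185,410,245)).items(): print(nm,d[y0:y1,x0:x1].sum())
# lid angle: plane of the open lid from scene depth
c=viewer.camera_params("scene");p,z=viewer.read_camera("scene");K,E=c['camera_matrix'],c['extrinsics']
v,u=np.mgrid[170:235,238:305];z=z[170:235,238:305]
P=(np.linalg.inv(K)@np.stack([u*z,v*z,z]).reshape(3,-1)).T@E[:3,:3].T+E[:3,3]
n=np.linalg.svd(P-P.mean(0),full_matrices=False)[2][2];print("angle",np.arccos(abs(n[2])),P[:,2].max())
E
```

```text
12.3 [ 0.38934086 -0.01037677  0.324252  ] [-0.64095942 -0.02625556 -0.24888066]
a 0
a 0
b 0
b 0
dish 0
bottle 0
rack 0
leftlid 0
angle 1.1046708387532211 0.921597716917339
```

The lid stands still at 1.10 rad and everything else is unchanged, so I hand in.

```bash
python3 -c "
from workcell import workorder
print(workorder.hand_in())"
```

```text
the job is handed in; nothing more can be done
None
```

The right lid is open and the job is handed in. The small pale dish stands on the robot's right, so I pressed the right lid's pad once with the shut fingertips. It went down about 6 mm at roughly 4 N, and the force then rose to 13 N at the hard stop. I drew the fingers up and back, and the lid swung up by itself.

**Last checks:**
- **Lid:** a plane fit to the scene depth gives an angle of 1.10 rad. Pictures at 9.7, 11.0 and 12.3 s show no change.
- **Surroundings:** the left lid, dish, bottle and rack look the same in the scene camera as at the start.
- **Arm:** it is clear of everything, and the wrist force is only noise.

**What disagreed:**
- **Fingertips:** they end about 38 mm short of the reported TCP. Two cameras showed this, and contact came at TCP z of about 0.126 m instead of 0.165 m. I pressed by wrist force instead of the nominal height.
- **Sideways force:** while pressing, the wrist also read −3 to −6 N along x, which I didn't investigate.

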